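Measure the copper pipe with the sprung pull-out rule

ROBOT

A 7-joint arm with a two-finger parallel gripper is mounted at the origin on the work surface. World frame = base frame: x ahead of the robot, y to its left, z up, the work surface at z = 0. Lengths are in m, angles in rad, forces in N, time in s.
With the tool pointing down it reaches from about 0.425 to 0.925 m from the base axis. Payload 6.8 kg.
Tool frame: the origin (TCP) lies between the finger pads; the fingertips stand r.tcp_to_tips ahead of it and the grasp point (between the pads) lies 3 mm ahead of it (r.tcp_to_tips is the distance from the TCP to the fingertips, in m); z points along the fingers, y is the line along which they close (so a half turn about z gives the same grasp; the last joint's range is limited). The gripper opens to 85 mm and grips with 20 to 120 N. Pads are 22 mm wide; open, the fingers measure 114 mm over their backs; the gripper's body (76 mm by 85 mm) begins 54 mm behind the grasp point. The pads swing forward as they close: fully open they stand 13 mm farther back than shut.
Start: joints at [1.095, 0.477, 0.022, 1.555, -0.011, 1.109, -0.083], TCP at [0.243, -0.63, 0.253] pointing down, gripper open.
Joint ranges: [-2.96, 2.96], [-0.34, 2.1], [-1.41, 1.46], [0.24, 2.44], [-1.37, 4.51], [0.17, 1.92], [-2.96, 2.96]. Speed limits (rad/s): [2.39, 2.39, 3.14, 3.14, 3.14, 3.14, 3.14].

INTERFACE

Orientations are given as a rotation vector (axis times angle).
In Python, from bench import r gives the robot as it stands. The module is installed in compiled form; this text tells all that it offers.
- The arm moves only by the tool step_arm, never from a script. Its argument "moves" is a list of rows, each an object of numbers: "rx", "ry", "rz": the turn, a rotation vector about the tool's x, y, z in degrees; "dx", "dy", "dz": the shift along the tool's x, y, z in mm; "gripper": the opening, from -1 (shut) to 1 (fully open). In form: [{"rx": .., "ry": .., "rz": .., "dx": .., "dy": .., "dz": .., "gripper": ..}, ...]. A call has 1 to 20 rows; each row shifts and turns the commanded pose from where the row before left it, along the tool's axes as they then stand; what a row does not reach is not made up. A row lasts 1/8 s, in which the tool goes at most 62.5 mm and 10.7 degrees, less where a joint would pass 70% of its speed; a pose out of reach is approached as far as the arm can. A call is refused whole if a number of a shift passes 62.5 or a number of a turn 10.7, either way. A call with a gripper value outside its range is refused whole. The fingers move at their own pace and stop on an object; "grip_force" is the grip in N (left out, the last holds). Time passes only in rows, so rows that do not move let the fingers close. It gives the time, the measured TCP pose, the force, the opening and the grip force at its end, in the units of the state.
- r.get_obs(): the state, without advancing time (a new reading comes with each control period).
- r.grab_frame(name): name is "scene" or "top"; returns the picture (420x560x3 uint8, blue, green, red); there is no depth.
- r.camera_info(name): a dict with "mtx" (3x3 intrinsics, pixels), "rvec" (rotation vector, rad) and "tvec" (3), from world to camera coordinates, as OpenCV has them. Camera axes: x right, y down, z forward; pixel columns grow to the right and rows downward; lengths in m; the calibration is good to about 2 mm. A picture is of the moment at which its call begins. camera_info takes no time and is no camera call.
- r.hand_in(): hands the job in; it is judged then, once.
The state is a dict: "clock": time; "joints": joint angles; "qvel": joint speeds; "tau": joint torques, N m; "tcp_pos": TCP position; "orientation": TCP orientation; "contact_force": force on the tool from outside, world axes, zero at the start; "moment": the same for the moment, N m; "grip_width": finger opening in m; "gripper_force": force on a finger pad.
Only numpy, scipy, OpenCV 4.12 (cv2) and the standard library are available. Lean on these libraries where they do the work, as an engineer would, in place of code of your own. Each camera call takes 0.05 s, during which the arm holds its last target. There are 200 camera calls.

TASK

Two measuring boards lie on the bench beside the water heater, one holding a copper pipe and one a black steel pipe. Measure the copper pipe up to its red clip: pull the red tab of the rule beside it out until the tab is level with the red pointer, hold it there for two seconds, then let the rule go all the way back in and let go of it. Leave the rule of the black pipe alone.

Things in the scene. Friction and masses are not known exactly. Their poses are not given: they have to be found in the camera images.
- copper_tab (a point): Red upright grip tab at the end of the white rule blade beside the copper pipe: 14 mm along the blade x 16 mm wide x 52 mm tall, top 75 mm above the table. The point is on its vertical centre line, 60 mm above the table, and moves with it. +x: the way the rule pulls out (level, roughly away from the robot); y: across the blade; z up. Pinch it across the blade, fingers either side in y.
- copper_mark (a point): Tip of the red pointer (bar 5 mm wide) of the red clip, a 30 mm collar fixed on the copper pipe. Tip 24 mm above the table, 20 mm short of the blade's centre line. Axes as copper_tab; the tab is level with it when both have the same position along x, at 45 to 125 mm of pull. The pipe (22 mm thick, clip top 39 mm high) runs along the blade on its -y side, axes 65 mm apart.
- copper_rule (a joint): How far the copper pipe's rule is pulled out, in m: 0 fully in, stop at 0.14. A spring pulls it in with 3.6 N at 0, rising to 6.1 N at 0.14; let go, it runs in by itself in under a second. Its grey metal housing (36 mm wide, top 44 mm above the table) starts 25 mm behind the tab when in. Board: plywood, fixed, 360 x 130 x 12 mm.
- black_rule (a joint): How far the other rule, with yellow tab and yellow clip beside the black steel pipe, is pulled out, in m: 0 fully in. Same build, on its own board; not to be pulled. Either board may be the left or the right one, 260 to 410 mm apart, each turned up to 16 degrees.

How it is judged:
By the outcome, as a careful person would: the job done as asked, in the order asked, and still so for the second after the job is handed in, with the robot touching nothing.
It also fails if it takes over 42 s, if anything falls off the work surface, if the arm or the gripper's body presses on something with over 40 N, if the wrist force passes 120 N, or if a joint passes its speed limit or range.

## Working session

There is one attempt and no reset: what is moved stays moved. The work goes in short steps, Python scripts to look and compute and a tool call to move; the robot and the scene stay as the last step left them, time stands still between calls to the robot, and variables do not carry over. Pictures are saved under pics/ and viewed, at most 10 in all, crops included, and the job is handed in when it is done.

Besides the shell and the picture viewer there is one more tool, called after "Call:" in YAML: its name, and indented under it one key for each argument. step_arm: Moves the arm, as the interface text tells. Its arguments: {"type":"object","properties":{"moves":{"type":"array","items":{"type":"object","properties":{"rx":{"type":"number"},"ry":{"type":"number"},"rz":{"type":"number"},"dx":{"type":"number"},"dy":{"type":"number"},"dz":{"type":"number"},"gripper":{"type":"number"}}}},"grip_force":{"type":"number"}},"required":["moves"]}

```bash
mkdir -p pics; python3 - <<'E'
from bench import r
import cv2
for n in("scene","top"):
    f=r.grab_frame(n); cv2.imwrite(f"pics/{n}0.png",f)
    c=r.camera_info(n); print(n,c)
o=r.get_obs(); print(o['clock'],o['tcp_pos'],o['orientation'],o['grip_width'],r.tcp_to_tips)
E
```

```text
scene {'mtx': array([[497.53368393,   0.        , 282.56001758],
       [  0.        , 497.53368393, 211.02777582],
       [  0.        ,   0.        ,   1.        ]]), 'rvec': array([ 0.59247258,  2.50657043, -1.35123446]), 'tvec': array([ 0.5023173 , -0.07421122,  0.99907174])}
top {'mtx': array([[422.6317392 ,   0.        , 280.33573354],
       [  0.        , 422.6317392 , 213.31150217],
       [  0.        ,   0.        ,   1.        ]]), 'rvec': array([ 2.24495359, -2.18667541,  0.08397007]), 'tvec': array([-0.00399996,  0.55555274,  0.72877901])}
0.1 [ 0.24251447 -0.62940507  0.25242768] [-3.08706044e+00 -5.74206569e-01  6.38389340e-04] 0.08544925546691612 0.022
```

View pics/top0.png

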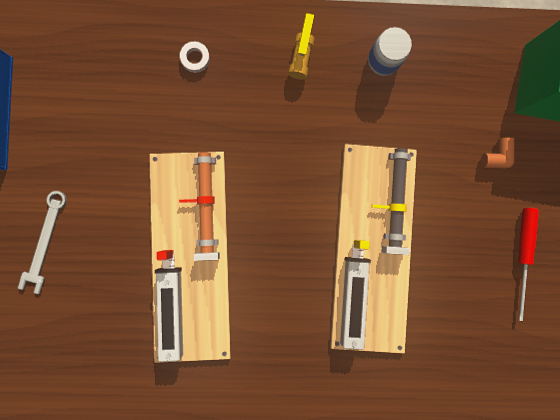

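View pics/scene0.png

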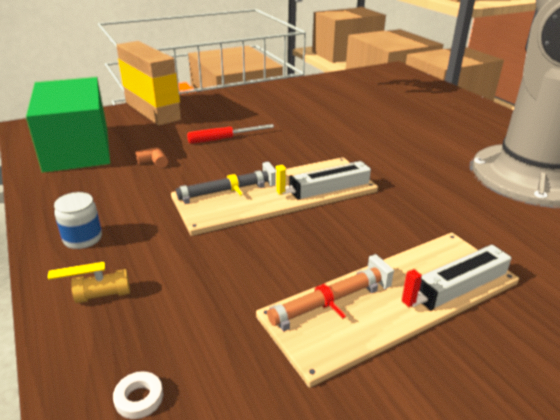

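The top view shows the copper board on the left, with its red tab near (165,255) and the pointer tip near (180,200). The scene view shows the tab near (411,288) and the pointer tip near (343,318). I'll enlarge both.

```bash
python3 - <<'E'
import cv2
a=cv2.imread('pics/top0.png')[140:370,140:240]; cv2.imwrite('pics/ct.png',cv2.resize(a[40:140],None,fx=6,fy=6,interpolation=2)) 
b=cv2.imread('pics/scene0.png')[250:350,300:440]; cv2.imwrite('pics/cs.png',cv2.resize(b,None,fx=5,fy=5,interpolation=2))
E
```

```text
(no output)
```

View pics/ct.png

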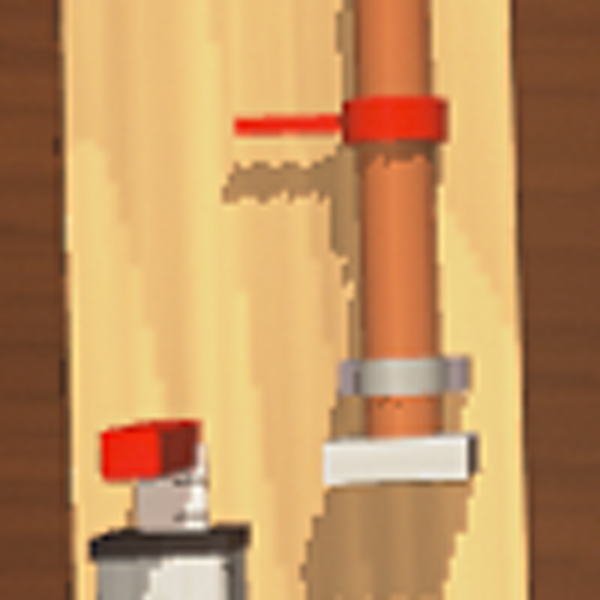

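View pics/cs.png

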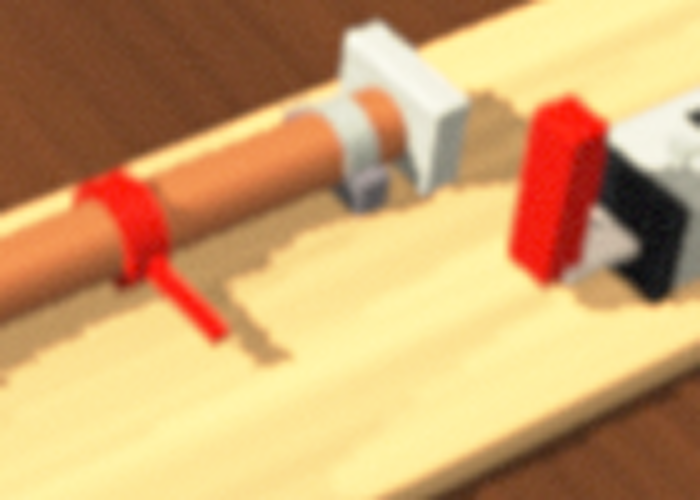

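The top crop puts the tab's top centre at about (161.4,255.1) and the pointer tip at about (178.7,200.6). The scene crop puts them at about (413.8,273) and (344.2,316.4).

```bash
cat > h.py <<'E'
from bench import r
import cv2, numpy as np
class C:
    def __init__(s,n):
        c=r.camera_info(n); s.K=c['mtx']; s.R=cv2.Rodrigues(c['rvec'])[0]; s.t=np.array(c['tvec']).ravel(); s.c=-s.R.T@s.t
        s.P=s.K@np.c_[s.R,s.t]
    def at(s,u,v,z):
        d=s.R.T@np.linalg.solve(s.K,[u,v,1]); return s.c+d*(z-s.c[2])/d[2]
T,S=C('top'),C('scene')
def tri(a,b):
    X=cv2.triangulatePoints(T.P,S.P,np.array(a,float),np.array(b,float))[:,0]; return X[:3]/X[3]
E
python3 - <<'E'
from h import *
np.set_printoptions(precision=4,suppress=True)
tab=[T.at(161.4,255.1,.075),S.at(413.8,273,.075)]; tip=[T.at(178.7,200.6,.024),S.at(344.2,316.4,.024)]
print(tab,tip,tri((161.4,255.1),(413.8,273)),tri((178.7,200.6),(344.2,316.4)))
im=cv2.imread('pics/top0.png').astype(int)[:,:,1]
for side,(a,b) in {'L':(140,165),'R':(205,240)}.items():
    pts=[]
    for v in range(165,350):
        g=np.abs(np.diff(cv2.GaussianBlur(im[v:v+1,a:b].astype(float),(3,1),0)[0]))
        if side=='L' and v>235: break
        k=np.argmax(g); pts.append(T.at(a+k+.5,v,.012)[:2])
    p=np.array(pts); l=cv2.fitLine(p.astype(np.float32),cv2.DIST_HUBER,0,1e-3,1e-4).ravel(); print(side,l,np.degrees(np.arctan(l[1]/l[0])))
# pipe/pullout: clip collar and housing
for q,z in (((150,153.5),.012),((223.5,152),.012),((229.5,359),.012),((154.5,158),.012),((219,157),.012),((225,354),.012)): print(q,T.at(*q,z))
o=r.get_obs(); R=cv2.Rodrigues(o['orientation'])[0]; print(R,o['tcp_pos'],o['joints'])
E
```

```text
[array([0.4816, 0.199 , 0.075 ]), array([0.4829, 0.2012, 0.075 ])] [array([0.572 , 0.1855, 0.024 ]), array([0.5707, 0.1848, 0.024 ])] [0.4814 0.1996 0.0732] [0.5716 0.1855 0.0251]
L [0.9982 0.0601 0.5784 0.2376] 3.442914
R [0.998  0.0627 0.4932 0.1029] 3.5940845
(150, 153.5) [0.6537 0.2406 0.012 ]
(223.5, 152) [0.6604 0.1131 0.012 ]
(229.5, 359) [0.3024 0.0916 0.012 ]
(154.5, 158) [0.646  0.2326 0.012 ]
(219, 157) [0.6513 0.1207 0.012 ]
(225, 354) [0.3108 0.0996 0.012 ]
[[ 0.9331  0.3596 -0.0007]
 [ 0.3596 -0.9331  0.0015]
 [-0.0001 -0.0016 -1.    ]] [ 0.2425 -0.6294  0.2524] [ 1.0949  0.4777  0.0223  1.5563 -0.0115  1.1093 -0.0831]
```

Call:
step_arm:
  moves:
    - {"rz":8.8,"gripper":0.3}
    - {"rz":8.8}
    - {"dx":28,"dy":-41}
    - {"dx":28,"dy":-41}
    - {"dx":28,"dy":-41}
    - {"dx":28,"dy":-41}
    - {"dx":28,"dy":-41}
    - {"dx":28,"dy":-41}
    - {"dx":28,"dy":-41}
    - {"dx":28,"dy":-41}
    - {"dx":28,"dy":-41}
    - {"dx":28,"dy":-41}
    - {"dy":-40}
    - {"dy":-40}
    - {"dy":-40}
    - {"dy":-40}
    - {"dy":-40}
    - {"dy":-40}
    - {"dy":-40}
    - {"dy":-40}
  grip_force: 40

```text
invalid input at $.moves[0]: expected keys rx, ry, rz, dx, dy, dz, gripper
```

```bash
cat > go.py <<'E'
from h import *
import sys
o=r.get_obs(); R=cv2.Rodrigues(o['orientation'])[0]
g=np.array([float(a) for a in sys.argv[1:4]])
print('t',o['clock'],'p',o['tcp_pos'].round(4),'d_tool mm',(R.T@(g-o['tcp_pos'])*1e3).round(1),'yaw',np.degrees(np.arctan2(R[1,0],R[0,0])).round(2),'tilt',R[2].round(4),'F',np.round(o['contact_force'],1),'w',o['grip_width'],o['gripper_force'])
E
python3 go.py .4822 .2 .066
```

```text
t 0.1 p [ 0.2425 -0.6294  0.2524] d_tool mm [ 521.9 -687.4  187.5] yaw 21.07 tilt [-1.0e-04 -1.6e-03 -1.0e+00] F [-0.1 -0.6 -0.1] w 0.08544925546691612 0.0
```

All keys are required in every row.

Call:
step_arm:
  moves:
    - {"rx":0,"ry":0,"rz":8.8,"dx":0,"dy":0,"dz":0,"gripper":0.3}
    - {"rx":0,"ry":0,"rz":8.8,"dx":0,"dy":0,"dz":0,"gripper":0.3}
    - {"rx":0,"ry":0,"rz":0,"dx":28,"dy":-41,"dz":0,"gripper":0.3}
    - {"rx":0,"ry":0,"rz":0,"dx":28,"dy":-41,"dz":0,"gripper":0.3}
    - {"rx":0,"ry":0,"rz":0,"dx":28,"dy":-41,"dz":0,"gripper":0.3}
    - {"rx":0,"ry":0,"rz":0,"dx":28,"dy":-41,"dz":0,"gripper":0.3}
    - {"rx":0,"ry":0,"rz":0,"dx":28,"dy":-41,"dz":0,"gripper":0.3}
    - {"rx":0,"ry":0,"rz":0,"dx":28,"dy":-41,"dz":0,"gripper":0.3}
    - {"rx":0,"ry":0,"rz":0,"dx":28,"dy":-41,"dz":0,"gripper":0.3}
    - {"rx":0,"ry":0,"rz":0,"dx":28,"dy":-41,"dz":0,"gripper":0.3}
    - {"rx":0,"ry":0,"rz":0,"dx":28,"dy":-41,"dz":0,"gripper":0.3}
    - {"rx":0,"ry":0,"rz":0,"dx":28,"dy":-41,"dz":0,"gripper":0.3}
    - {"rx":0,"ry":0,"rz":0,"dx":0,"dy":-40,"dz":0,"gripper":0.3}
    - {"rx":0,"ry":0,"rz":0,"dx":0,"dy":-40,"dz":0,"gripper":0.3}
    - {"rx":0,"ry":0,"rz":0,"dx":0,"dy":-40,"dz":0,"gripper":0.3}
    - {"rx":0,"ry":0,"rz":0,"dx":0,"dy":-40,"dz":0,"gripper":0.3}
    - {"rx":0,"ry":0,"rz":0,"dx":0,"dy":-40,"dz":0,"gripper":0.3}
    - {"rx":0,"ry":0,"rz":0,"dx":0,"dy":-40,"dz":0,"gripper":0.3}
    - {"rx":0,"ry":0,"rz":0,"dx":0,"dy":-40,"dz":0,"gripper":0.3}
    - {"rx":0,"ry":0,"rz":0,"dx":0,"dy":-40,"dz":0,"gripper":0.3}
  grip_force: 40

```text
clock: 2.6
tcp_pos: [0.4775, 0.1169, 0.2531]
orientation: [3.14, 0.095, -0.001]
contact_force: [-0.5, 0.7, 0.4]
grip_width: 0.0552
gripper_force: 0.0
```

```bash
python3 go.py .4822 .2 .066
```

```text
t 2.6 p [0.4775 0.1169 0.2531] d_tool mm [  9.8 -82.8 187.1] yaw 3.47 tilt [-4.e-04  3.e-04 -1.e+00] F [-0.5  0.7  0.4] w 0.055190319460710666 0.0
```

Call:
step_arm:
  moves:
    - {"rx":0,"ry":0,"rz":0,"dx":5,"dy":-41,"dz":30,"gripper":0.3}
    - {"rx":0,"ry":0,"rz":0,"dx":5,"dy":-42,"dz":30,"gripper":0.3}
    - {"rx":0,"ry":0,"rz":0,"dx":0,"dy":0,"dz":27,"gripper":0.3}
    - {"rx":0,"ry":0,"rz":0,"dx":0,"dy":0,"dz":0,"gripper":0.3}

```text
clock: 3.1
tcp_pos: [0.4813, 0.1986, 0.1642]
orientation: [3.138, 0.097, -0.008]
contact_force: [-0.5, -0.3, 0.9]
grip_width: 0.0557
gripper_force: 0.0
```

```bash
python3 go.py .4822 .2 .066; python3 - <<'E'
from h import *
a=r.grab_frame('top');b=r.grab_frame('scene')
A=cv2.resize(a[180:280,130:230],(400,400),interpolation=2);B=cv2.resize(b[220:340,340:460],(400,400),interpolation=2)
cv2.imwrite('pics/p1.png',np.hstack([A,B]))
E
```

```text
t 3.1 p [0.4813 0.1986 0.1642] d_tool mm [ 1.5 -1.5 98.2] yaw 3.53 tilt [-0.0049  0.0019 -1.    ] F [-0.5 -0.3  0.9] w 0.055694043791553516 0.0
```

View pics/p1.png

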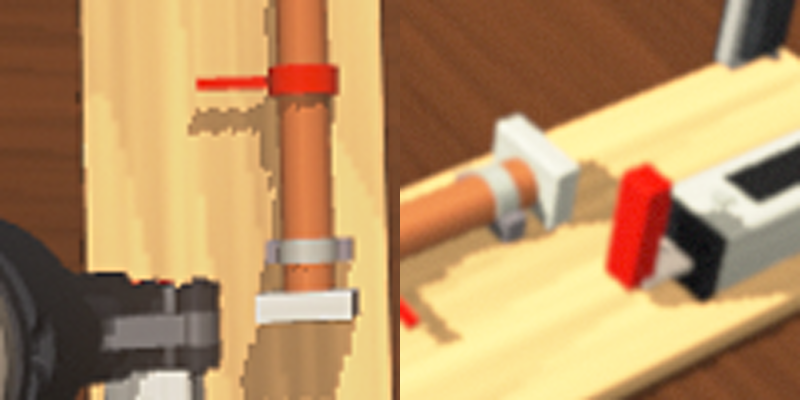

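The gripper is open above the tab and lined up with the rule. In the top half it covers the tab, and in the scene half the tab is clear and upright at about (640,225). Next I descend and pinch.

Call:
step_arm:
  moves:
    - {"rx":0,"ry":0,"rz":0,"dx":1,"dy":-1,"dz":30,"gripper":0.3}
    - {"rx":0,"ry":0,"rz":0,"dx":0,"dy":0,"dz":30,"gripper":0.3}
    - {"rx":0,"ry":0,"rz":0,"dx":0,"dy":0,"dz":20,"gripper":0.3}
    - {"rx":0,"ry":0,"rz":0,"dx":0,"dy":0,"dz":18,"gripper":0.3}
    - {"rx":0,"ry":0,"rz":0,"dx":0,"dy":0,"dz":0,"gripper":0.3}
    - {"rx":0,"ry":0,"rz":0,"dx":0,"dy":0,"dz":0,"gripper":0.3}

```text
clock: 3.95
tcp_pos: [0.4846, 0.2004, 0.0692]
orientation: [-3.14, -0.095, -0.002]
contact_force: [0.4, -0.1, -1.1]
grip_width: 0.0556
gripper_force: 0.0
```

```bash
python3 go.py .4822 .2 .066
```

```text
t 3.95 p [0.4846 0.2004 0.0692] d_tool mm [-2.4  0.3  3.2] yaw 3.45 tilt [ 1.4e-03 -4.0e-04 -1.0e+00] F [ 0.4 -0.1 -1.1] w 0.0555562785057827 0.0
```

Call:
step_arm:
  moves:
    - {"rx":0,"ry":0,"rz":0,"dx":0,"dy":0,"dz":0,"gripper":-1}
    - {"rx":0,"ry":0,"rz":0,"dx":0,"dy":0,"dz":0,"gripper":-1}
    - {"rx":0,"ry":0,"rz":0,"dx":0,"dy":0,"dz":0,"gripper":-1}
    - {"rx":0,"ry":0,"rz":0,"dx":0,"dy":0,"dz":0,"gripper":-1}
    - {"rx":0,"ry":0,"rz":0,"dx":0,"dy":0,"dz":0,"gripper":-1}
    - {"rx":0,"ry":0,"rz":0,"dx":0,"dy":0,"dz":0,"gripper":-1}

```text
clock: 4.7
tcp_pos: [0.4843, 0.2001, 0.069]
orientation: [3.14, 0.095, 0.001]
contact_force: [-1.6, -1.6, 5.4]
grip_width: 0.0154
gripper_force: 39.8
```

```bash
python3 go.py .4822 .2 .066
```

```text
t 4.7 p [0.4843 0.2001 0.069 ] d_tool mm [-2.1 -0.1  3. ] yaw 3.46 tilt [ 8.e-04  3.e-04 -1.e+00] F [-1.6 -1.6  5.4] w 0.015369103848495198 39.82637822628021
```

Gripped, 15.4 mm wide. I'll pull about 84 mm, then look.

Call:
step_arm:
  moves:
    - {"rx":0,"ry":0,"rz":0,"dx":6,"dy":0,"dz":0,"gripper":-1}
    - {"rx":0,"ry":0,"rz":0,"dx":10,"dy":0,"dz":0,"gripper":-1}
    - {"rx":0,"ry":0,"rz":0,"dx":12,"dy":0,"dz":0,"gripper":-1}
    - {"rx":0,"ry":0,"rz":0,"dx":12,"dy":0,"dz":0,"gripper":-1}
    - {"rx":0,"ry":0,"rz":0,"dx":12,"dy":0,"dz":0,"gripper":-1}
    - {"rx":0,"ry":0,"rz":0,"dx":12,"dy":0,"dz":0,"gripper":-1}
    - {"rx":0,"ry":0,"rz":0,"dx":12,"dy":0,"dz":0,"gripper":-1}
    - {"rx":0,"ry":0,"rz":0,"dx":8,"dy":0,"dz":0,"gripper":-1}
    - {"rx":0,"ry":0,"rz":0,"dx":0,"dy":0,"dz":0,"gripper":-1}
    - {"rx":0,"ry":0,"rz":0,"dx":0,"dy":0,"dz":0,"gripper":-1}

```text
clock: 5.95
tcp_pos: [0.567, 0.2051, 0.0689]
orientation: [3.139, 0.095, -0.002]
contact_force: [-5.5, -2.5, 9.0]
grip_width: 0.0152
gripper_force: 40.4
```

```bash
python3 go.py .5719 .2054 .069; python3 - <<'E'
from h import *
a=r.grab_frame('top');b=r.grab_frame('scene')
cv2.imwrite('pics/b2.png',b)
A=cv2.resize(a[170:270,130:230],(400,400),interpolation=2);B=cv2.resize(b[260:340,310:390],(400,400),interpolation=2)
cv2.imwrite('pics/p2.png',np.hstack([A,B]))
E
```

```text
t 5.95 p [0.567  0.2051 0.0689] d_tool mm [ 4.9 -0.  -0.1] yaw 3.47 tilt [-1.5e-03  9.0e-04 -1.0e+00] F [-5.5 -2.5  9. ] w 0.015239072289321719 40.394296646118164
```

View pics/p2.png

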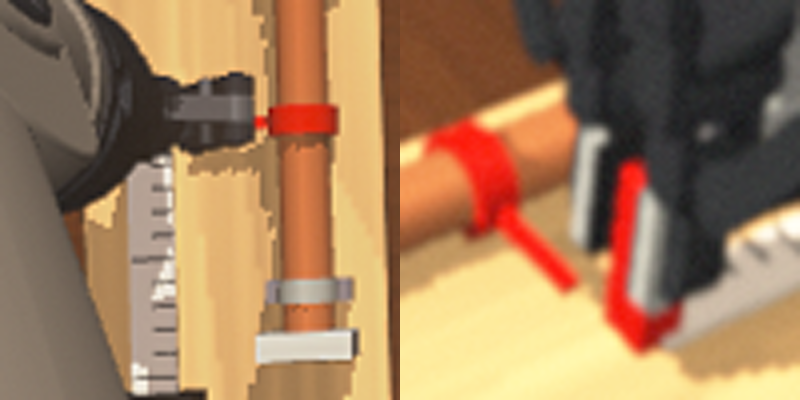

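The top half shows the fingers almost level with the red clip. In the scene half, the tab's lower front edge runs from about (608,315) to (642,350) and the pointer tip is at about (575,283). I'll work out what remains from points at equal height, comparing with the first picture.

```bash
python3 - <<'E'
from h import *
np.set_printoptions(precision=4,suppress=True)
a=np.radians(3.5); e=np.array([np.cos(a),np.sin(a)]); n=np.array([-e[1],e[0]])
q=lambda c,u,v,z:(lambda p:np.array([p@e,p@n])*1e3)(c.at(u,v,z)[:2])
f=lambda X,Y:(310+(X-400)/5-.4,260+Y/5-.4); g=lambda X,Y:(300+X/5-.4,250+Y/5-.4)
print('now L,corner',q(S,*f(608,315),.023),q(S,*f(642,350),.023))
print('ini L,corner',q(S,*g(510,248),.023),q(S,*g(545,283),.023))
print('tip scene: end',q(S,*f(575,283),.024), q(S,*g(222,333),.024))
# bar axis midpoint in scene initial and in top
print('bar mid scene',q(S,*g(190,298),.024),'top bar end/mid',q(T,140+234/6-.4,180+126/6-.4,.024),q(T,140+290/6-.4,180+125/6-.4,.024))
print('top: tab front edge/back edge z75',q(T,140+131/6-.4,180+427/6-.4,.075),q(T,140+131/6-.4,180+477/6-.4,.075))
# edge localisation on scene: project expected model for tab centre at pull
c0=np.array([.4822,.2])
for nm,s in (('ini',0),('now',82.7e-3)):
    for l in (7,):
        for w in (-8,8):
            for z in (.023,.075):
                p=c0+e*(s+l/1e3)+n*w/1e3; uvw=S.P@np.r_[p,z,1]; uv=uvw[:2]/uvw[2]
                print(nm,w,z,((uv[0]+.4-300)*5,(uv[1]+.4-250)*5) if nm=='ini' else ((uv[0]+.4-310)*5+400,(uv[1]+.4-260)*5))
E
```

```text
now L,corner [579.0492 161.8429] [578.8925 175.4201]
ini L,corner [495.5328 161.1749] [496.5171 175.6757]
tip scene: end [580.2844 149.5729] [580.9441 149.1954]
bar mid scene [580.6809 135.0409] top bar end/mid [582.2724 150.452 ] [582.034  134.5881]
top: tab front edge/back edge z75 [499.6525 169.0461] [486.5248 169.3581]
ini -8 0.023 (np.float64(498.2652488330905), np.float64(256.85290701249187))
ini -8 0.075 (np.float64(527.3163582903544), np.float64(104.39314259153406))
ini 8 0.023 (np.float64(540.0731048950354), np.float64(294.39197268185524))
ini 8 0.075 (np.float64(571.6021495092698), np.float64(140.82075052047372))
now -8 0.023 (np.float64(595.4271942109629), np.float64(321.99431697975143))
now -8 0.075 (np.float64(614.0487443932275), np.float64(165.8942721431842))
now 8 0.023 (np.float64(634.9038277141276), np.float64(363.90915866604473))
now 8 0.075 (np.float64(655.8341919373885), np.float64(206.7721262096569))
```

```bash
cat > m.py <<'E'
from h import *
from scipy.optimize import least_squares
np.set_printoptions(precision=2,suppress=True)
a=np.radians(3.5); e=np.array([np.cos(a),np.sin(a)]); n=np.array([-e[1],e[0]])
B=np.array([[l,w,z] for l in(-7,7) for w in(-8,8) for z in(23,75)])/1e3
def hull(c,s,w,dz=0):
    p=np.array([np.r_[e*(s+b[0])+n*(w+b[1]),b[2]+dz,1] for b in B])@c.P.T; p=(p[:,:2]/p[:,2:]).astype(np.float32)
    h=cv2.convexHull(p); m=cv2.moments(h); return np.array([m['m10'],m['m01']])/m['m00']
def mask(im):
    f=im.astype(float); return ((f[:,:,1]<.42*f[:,:,2])&(f[:,:,2]>90)&(f[:,:,0]<.42*f[:,:,2])).astype(np.uint8)
def blobs(im,box):
    u0,v0,u1,v1=box; m=mask(im)[v0:v1,u0:u1]; k,l,st,c=cv2.connectedComponentsWithStats(m)
    return l,[(i,st[i,4],c[i]+[u0,v0]) for i in range(1,k) if st[i,4]>15]
E
python3 - <<'E'
from m import *
t=cv2.imread('pics/top0.png');s=cv2.imread('pics/scene0.png')
bt=blobs(t,(150,245,180,265))[1];bs=blobs(s,(395,260,425,310))[1];print(bt,bs)
ct=max(bt,key=lambda b:b[1])[2];cs=max(bs,key=lambda b:b[1])[2]
for nm,C_,cc in(('T',T,ct),('S',S,cs)):
    z=least_squares(lambda x:hull(C_,*x)-cc,[.494,.17],x_scale=.01,diff_step=1e-3).x; print(nm,z*1e3)
z=least_squares(lambda x:np.r_[hull(T,*x)-ct,hull(S,*x)-cs],[.494,.17,0],x_scale=.01,diff_step=1e-3); print('both',z.x*1e3,z.fun)
# pointer: centroid of bar pixels along its length
q=lambda c,u,v,z:(lambda p:np.array([p@e,p@n])*1e3)(c.at(u,v,z)[:2])
mt=mask(t);ms=mask(s)
for nm,c,m,box in(('T',T,mt,(176,194,192,206)),('S',S,ms,(330,300,350,322))):
    u0,v0,u1,v1=box; v,u=np.nonzero(m[v0:v1,u0:u1]); A=np.array([q(c,x+u0,y+v0,.024) for x,y in zip(u,v)])
    k=A[:,1]>133; A=A[k]; print(nm,len(A),'along mean',A[:,0].mean(),'spread',np.ptp(A[:,0]),'tip lateral',A[:,1].max())
    print([ (i,A[(A[:,1]>i)&(A[:,1]<=i+4),0].mean().round(2)) for i in range(130,150,4) if ((A[:,1]>i)&(A[:,1]<=i+4)).any()])
E
```

```text
[(1, np.int32(129), array([163.98, 254.49]))] [(1, np.int32(484), array([411.14, 287.08]))]
T [492.67 170.76]
S [492.37 169.94]
both [492.85 170.48   0.65] [ 0.07 -0.09  0.09 -0.  ]
T 20 along mean 582.168735687919 spread 2.2208096642317514 tip lateral 149.79043230486303
[(134, np.float64(581.97)), (138, np.float64(582.11)), (142, np.float64(582.22)), (146, np.float64(582.37))]
S 46 along mean 581.6842787689523 spread 5.734994494713533 tip lateral 149.69689876246653
[(130, np.float64(581.53)), (134, np.float64(581.64)), (138, np.float64(581.47)), (142, np.float64(581.66)), (146, np.float64(582.08))]
```

Both cameras agree that the tab needs 89.4 mm of pull. It is at about 82.9 mm, so 6.5 mm remains.

Call:
step_arm:
  moves:
    - {"rx":0,"ry":0,"rz":0,"dx":3.5,"dy":0,"dz":0,"gripper":-1}
    - {"rx":0,"ry":0,"rz":0,"dx":3,"dy":0,"dz":0,"gripper":-1}
    - {"rx":0,"ry":0,"rz":0,"dx":0,"dy":0,"dz":0,"gripper":-1}
    - {"rx":0,"ry":0,"rz":0,"dx":0,"dy":0,"dz":0,"gripper":-1}

```text
clock: 6.55
tcp_pos: [0.5734, 0.2055, 0.069]
orientation: [3.139, 0.095, -0.002]
contact_force: [-4.5, -2.6, 9.3]
grip_width: 0.0153
gripper_force: 40.4
```

```bash
python3 go.py .57353 .2056 .069; python3 - <<'E'
from h import *
b=r.grab_frame('scene'); b2=cv2.imread('pics/b2.png')
k=lambda i:cv2.resize(i[270:340,310:380],(400,400),interpolation=2)
cv2.imwrite('pics/p3.png',np.hstack([k(b2),k(b)]))
from m import q if False else a
E
true
```

```text
t 6.55 p [0.5734 0.2055 0.069 ] d_tool mm [ 0.2 -0.1 -0. ] yaw 3.47 tilt [-1.6e-03  9.0e-04 -1.0e+00] F [-4.5 -2.6  9.3] w 0.01527554229273554 40.38035273551941  File "<stdin>", line 5
    from m import q if False else a
                    ^^
SyntaxError: invalid syntax
```

```bash
python3 - <<'E'
from m import *
b=r.grab_frame('scene'); i0=cv2.imread('pics/scene0.png')
def ov(im,s,u,v):
    k=cv2.resize(im[v:v+70,u:u+70],(400,400),interpolation=2)
    p=np.array([np.r_[e*(s+x[0])+n*(.1705+x[1]),x[2]+.0006,1] for x in B])@S.P.T; p=p[:,:2]/p[:,2:]
    h=cv2.convexHull((((p-[u,v])+.5)*400/70).astype(np.float32)); cv2.polylines(k,[h.astype(int)],True,(255,255,0),1); return k
cv2.imwrite('pics/p3.png',np.hstack([ov(i0,.49285,375,255),ov(b,.5821,310,270)]))
E
```

```text
(no output)
```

View pics/p3.png

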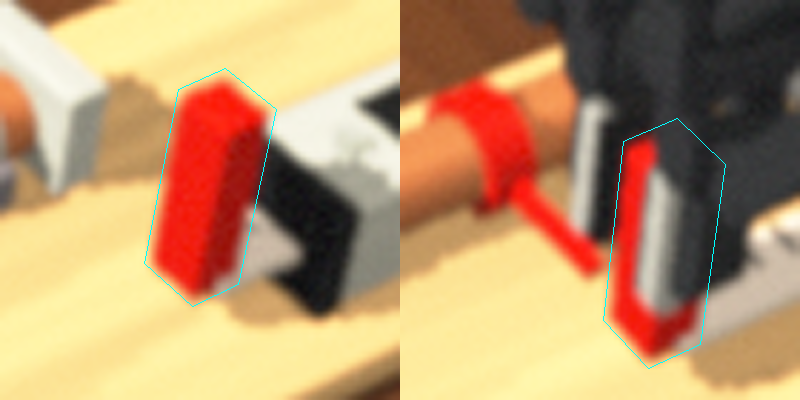

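The model outline sits around the tab the same way in the first and current pictures, with an equal margin at the left and bottom edges. So there was no slip and the tab is level with the pointer. I'll hold for 2.5 s.

Call:
step_arm:
  moves:
    - {"rx":0,"ry":0,"rz":0,"dx":0,"dy":0,"dz":0,"gripper":-1}
    - {"rx":0,"ry":0,"rz":0,"dx":0,"dy":0,"dz":0,"gripper":-1}
    - {"rx":0,"ry":0,"rz":0,"dx":0,"dy":0,"dz":0,"gripper":-1}
    - {"rx":0,"ry":0,"rz":0,"dx":0,"dy":0,"dz":0,"gripper":-1}
    - {"rx":0,"ry":0,"rz":0,"dx":0,"dy":0,"dz":0,"gripper":-1}
    - {"rx":0,"ry":0,"rz":0,"dx":0,"dy":0,"dz":0,"gripper":-1}
    - {"rx":0,"ry":0,"rz":0,"dx":0,"dy":0,"dz":0,"gripper":-1}
    - {"rx":0,"ry":0,"rz":0,"dx":0,"dy":0,"dz":0,"gripper":-1}
    - {"rx":0,"ry":0,"rz":0,"dx":0,"dy":0,"dz":0,"gripper":-1}
    - {"rx":0,"ry":0,"rz":0,"dx":0,"dy":0,"dz":0,"gripper":-1}
    - {"rx":0,"ry":0,"rz":0,"dx":0,"dy":0,"dz":0,"gripper":-1}
    - {"rx":0,"ry":0,"rz":0,"dx":0,"dy":0,"dz":0,"gripper":-1}
    - {"rx":0,"ry":0,"rz":0,"dx":0,"dy":0,"dz":0,"gripper":-1}
    - {"rx":0,"ry":0,"rz":0,"dx":0,"dy":0,"dz":0,"gripper":-1}
    - {"rx":0,"ry":0,"rz":0,"dx":0,"dy":0,"dz":0,"gripper":-1}
    - {"rx":0,"ry":0,"rz":0,"dx":0,"dy":0,"dz":0,"gripper":-1}
    - {"rx":0,"ry":0,"rz":0,"dx":0,"dy":0,"dz":0,"gripper":-1}
    - {"rx":0,"ry":0,"rz":0,"dx":0,"dy":0,"dz":0,"gripper":-1}
    - {"rx":0,"ry":0,"rz":0,"dx":0,"dy":0,"dz":0,"gripper":-1}
    - {"rx":0,"ry":0,"rz":0,"dx":0,"dy":0,"dz":0,"gripper":-1}

```text
clock: 9.1
tcp_pos: [0.5733, 0.2054, 0.069]
orientation: [3.139, 0.095, -0.003]
contact_force: [-4.9, -2.6, 7.9]
grip_width: 0.0153
gripper_force: 40.4
```

Call:
step_arm:
  moves:
    - {"rx":0,"ry":0,"rz":0,"dx":-6,"dy":0,"dz":0,"gripper":-1}
    - {"rx":0,"ry":0,"rz":0,"dx":-12,"dy":0,"dz":0,"gripper":-1}
    - {"rx":0,"ry":0,"rz":0,"dx":-12,"dy":0,"dz":0,"gripper":-1}
    - {"rx":0,"ry":0,"rz":0,"dx":-12,"dy":0,"dz":0,"gripper":-1}
    - {"rx":0,"ry":0,"rz":0,"dx":-12,"dy":0,"dz":0,"gripper":-1}
    - {"rx":0,"ry":0,"rz":0,"dx":-12,"dy":0,"dz":0,"gripper":-1}
    - {"rx":0,"ry":0,"rz":0,"dx":-12,"dy":0,"dz":0,"gripper":-1}
    - {"rx":0,"ry":0,"rz":0,"dx":-7,"dy":0,"dz":0,"gripper":-1}
    - {"rx":0,"ry":0,"rz":0,"dx":-3,"dy":0,"dz":0,"gripper":-1}
    - {"rx":0,"ry":0,"rz":0,"dx":0,"dy":0,"dz":0,"gripper":-1}
    - {"rx":0,"ry":0,"rz":0,"dx":0,"dy":0,"dz":0,"gripper":-1}

```text
clock: 10.48
tcp_pos: [0.4859, 0.2002, 0.0689]
orientation: [3.139, 0.095, -0.001]
contact_force: [-3.3, -1.8, 8.6]
grip_width: 0.0152
gripper_force: 40.3
```

```bash
python3 go.py .4843 .2001 .069
```

```text
t 10.475 p [0.4859 0.2002 0.0689] d_tool mm [-1.6 -0.  -0.1] yaw 3.48 tilt [-6.e-04  8.e-04 -1.e+00] F [-3.3 -1.8  8.6] w 0.015217779524756132 40.31689524650574
```

Now the last 1.6 mm back in, then open the fingers and go up.

Call:
step_arm:
  moves:
    - {"rx":0,"ry":0,"rz":0,"dx":-1.5,"dy":0,"dz":0,"gripper":-1}
    - {"rx":0,"ry":0,"rz":0,"dx":0,"dy":0,"dz":0,"gripper":-1}
    - {"rx":0,"ry":0,"rz":0,"dx":0,"dy":0,"dz":0,"gripper":0.3}
    - {"rx":0,"ry":0,"rz":0,"dx":0,"dy":0,"dz":0,"gripper":0.3}
    - {"rx":0,"ry":0,"rz":0,"dx":0,"dy":0,"dz":0,"gripper":0.3}
    - {"rx":0,"ry":0,"rz":0,"dx":0,"dy":0,"dz":0,"gripper":0.3}
    - {"rx":0,"ry":0,"rz":0,"dx":0,"dy":0,"dz":0,"gripper":0.3}
    - {"rx":0,"ry":0,"rz":0,"dx":0,"dy":0,"dz":0,"gripper":0.3}
    - {"rx":0,"ry":0,"rz":0,"dx":0,"dy":0,"dz":-15,"gripper":0.3}
    - {"rx":0,"ry":0,"rz":0,"dx":0,"dy":0,"dz":-30,"gripper":0.3}
    - {"rx":0,"ry":0,"rz":0,"dx":0,"dy":0,"dz":-30,"gripper":0.3}
    - {"rx":0,"ry":0,"rz":0,"dx":0,"dy":0,"dz":-30,"gripper":0.3}
    - {"rx":0,"ry":0,"rz":0,"dx":0,"dy":0,"dz":0,"gripper":0.3}
    - {"rx":0,"ry":0,"rz":0,"dx":0,"dy":0,"dz":0,"gripper":0.3}

```text
clock: 12.22
tcp_pos: [0.4847, 0.2001, 0.1735]
orientation: [3.14, 0.095, 0.0]
contact_force: [-1.4, -0.4, -0.8]
grip_width: 0.0553
gripper_force: 0.0
```

```bash
python3 - <<'E'
from m import *
s=r.grab_frame('scene'); i0=cv2.imread('pics/scene0.png')
for i in(i0,s): print(max(blobs(i,(395,260,425,310))[1],key=lambda b:b[1]))
cv2.imwrite('pics/end.png',s)
d=np.abs(s.astype(int)-i0)[160:200,265:380].max(); print('black rule diff',d)
E
```

```text
(1, np.int32(484), array([411.14, 287.08]))
(1, np.int32(484), array([411.11, 287.04]))
black rule diff 19
```

View pics/end.png

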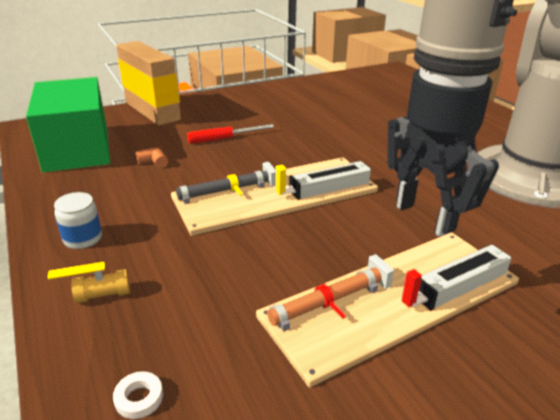

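The red tab is back at its starting pixel position (411.1,287.0), the yellow-tab rule looks unchanged, and the gripper is clear above the board.

```bash
python3 -c "
from bench import r
print(r.hand_in())"
```

```text
the job is handed in; nothing more can be done
None
```

Job handed in at about 12 s: the copper rule was pulled about 89 mm to the red pointer, held there for over 2 s, returned fully in and released, and the black pipe's rule was not touched.

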